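Release an imaged hard drive from its push-push dock and blow it off

ROBOT

A 6-joint arm with a two-finger parallel gripper is mounted at the origin on the work surface. World frame = base frame: x ahead of the robot, y to its left, z up, the work surface at z = 0. Lengths are in m, angles in rad, forces in N, time in s.
With the tool pointing down it reaches from about 0.225 to 0.725 m from the base axis. Payload 3.1 kg.
Tool frame: the origin (TCP) lies midway between the tips of the shut fingers; the grasp point (between the pads) lies env.grip_point_offset behind it (env.grip_point_offset is the distance from the TCP to the grasp point, in m); z points along the fingers, y is the direction in which the jaws open and shut (so a half turn about z gives the same grasp; the last joint's range is limited). The gripper opens to 85 mm and grips with 20 to 120 N. Pads are 22 mm wide; open, the fingers measure 114 mm over their backs; the gripper's body (76 mm by 85 mm) begins 54 mm behind the grasp point. The pads swing forward as they close: fully open they stand 13 mm farther back than shut.
Start: joints at [1.105, 0.048, 0.099, 1.622, 0, 1.443], TCP at [0.174, 0.495, 0.231] pointing down, gripper open.
Joint ranges: [-2.91, 2.91], [-0.99, 1.94], [-1.21, 1.42], [-2.12, 2.29], [-1.49, 1.47], [-3.14, 3.14]. Speed limits (rad/s): [2.79, 2.79, 3.14, 3.14, 3.14, 3.14].

INTERFACE

Orientations are given as a 3x3 rotation matrix whose columns are the frame's x, y, z axes.
In Python, from bench import env gives the robot as it stands.
- The arm moves only by the tool drive_tool, never from a script. Its argument "plan" is a list of rows, each a list of 7 numbers: the shift along the world's x, y, z normalised to -1 to 1, where 1 is 1 m, then the turn, a rotation vector about the world's x, y, z normalised to -1 to 1, where 1 is 180 degrees, then the opening, from -1 (shut) to 1 (fully open), so that 0 is half open. A call has 1 to 12 rows; each row is the pose to reach, as a shift and turn from the pose measured when the call began, turning the shorter way round; what a row does not reach only later rows make up. A row lasts 1/12 s, in which the tool goes at most 41.7 mm and 7.16 degrees, less where a joint would pass 70% of its speed; a pose out of reach is approached as far as the arm can. A call with a number of a shift or a turn outside -1 to 1 is refused whole. A call with a gripper value outside its range is refused whole. The fingers move at their own pace and stop on an object; "force" is the grip in N (left out, the last holds). Time passes only in rows, so rows that repeat a pose let the fingers close. It gives the time, the measured TCP pose, the force and the opening at its end, in the units of the state.
- env.observe(): the state, without advancing time (a new reading comes with each control period).
- env.grab_frame(name): name is "scene" or "top" or "wrist"; returns a dict with "img" (384x512x3 uint8, blue, green, red), "depth" (384x512 float32, m along the optical axis (not along the pixel's ray), 0 where there is no reading), "K" (3x3 intrinsics, pixels), "dist_coeffs" ([k1, k2, p1, p2, k3] as OpenCV has them; the pictures are not rectified), "rvec" (rotation vector, rad) and "tvec" (3), from world to camera coordinates, as OpenCV has them; the wrist camera has in their place "tool_from_camera" (4x4, takes a point from camera to tool coordinates, whose origin is the TCP and whose axes are the flange's). Camera axes: x right, y down, z forward; pixel columns grow to the right and rows downward; lengths in m; the calibration is good to about 2 mm. A picture is of the moment at which its call begins: read the wrist's pose just before it.
- env.job_done(): hands the job in, once; it reports no verdict.
The state is a dict: "time_s": time; "joints": joint angles; "joint_velocities": joint speeds; "tau": joint torques, N m; "position": TCP position; "tcp_rot": TCP orientation; "ft_force": force on the tool from outside, world axes, zero at the start; "wrist_torque": the same for the moment, N m; "width": opening from 0.0 (shut) to 1.0 (fully open).
Only numpy, scipy, OpenCV 4.12 (cv2) and the standard library are available. Lean on these libraries where they do the work, as an engineer would, in place of code of your own. Each camera call takes 0.05 s, during which the arm holds its last target. There are 200 camera calls.

TASK

The drive with the green label has finished imaging: push it down into the dock until its latch lets go, draw it out as it springs up, and stand it upright in the rest beside the air duster, set down rather than dropped. Then press the red cap of the duster fully down for a moment to give the standing drive a puff, and let the cap come back up. Leave the orange-labelled drive latched in the dock and everything else where it is.

Things in the scene. Friction and masses are not known exactly. Their poses are not given: they have to be found in the camera images.
- dock: Black two-bay drive dock, fixed, 180 (x) x 160 (y) x 80 mm high. Origin: centre of its underside, z up. Two upright slots open in its top, 31 mm (x) by 107 mm (y), centred at x = -40 and x = +40 mm, y = 0; one drive stands in each, in either order. Latched, a drive's underside is 25 mm above the dock's underside and the drive is locked in: it cannot be pulled out.
- bay0 (a point): Middle of the dock's x = -40 mm slot at the dock's top face. Push-push latch, the same in both bays: push the drive about 5 mm deeper (hard stop at 8 mm; 4 to 8 N on its top edge) and let go; within about half a second it springs up to 28 mm above its latched height and is free to be drawn straight up. Pushed back down to 5 mm below latched height it latches again.
- bay1 (a point): Middle of the dock's x = +40 mm slot at the dock's top face.
- drive_green: Hard drive in a slim black carrier, to be moved: 28 mm thick (x), 104 mm wide (y), 150 mm tall (z), about 0.55 kg, standing in one of the dock's two bays. Origin: centre of its underside. Silver broad faces with a white label with a green band, and a green strip along its top edge. Its axes start parallel to the dock's. Small notch in each narrow side 12 to 24 mm above the underside.
- drive_orange: The same kind of drive with an orange band and an orange strip on its top edge, in the other bay 80 mm beside the green one, its top edge 175 mm above the bench; it stays latched there. Origin: centre of its underside.
- station: Blow-off station, fixed: steel base plate 100 (x) x 270 (y) x 8 mm. Origin: centre of its underside. At y = +60 mm the upright rest, at y = -85 mm a duster can (60 mm across, blue and white) clamped upright, its nozzle pointing to the rest.
- rest (a point): Centre of the rest's floor, where the middle of the drive's underside comes to stand; 10 mm above the station's underside, axes as the station's. The rest is a pair of aluminium channels open at the top that take the drive's two narrow sides, either way round: clear space 36 mm (x) by 112 mm (y), walls 44 mm high above its floor.
- cap_top (a point): Centre of the top face of the duster's red cap, 34 mm across, 177 mm above the station's underside when up.
- duster_cap (a joint): How far the cap is pressed down: 0 up, 0.006 m fully down; a spring of about 6 N at full press brings it back.
- bulb: Blue blower bulb standing on the bench, 72 mm across, 130 mm tall; origin at its foot. Leave alone.
- screwdriver: Screwdriver 170 mm long with a red handle, lying on the bench; origin near its middle. Leave alone.
- tweezers: Steel tweezers 120 mm long lying beside the station; origin near their middle. Leave alone.
- jar: White-capped jar 54 mm across, 95 mm tall, standing beside the dock; origin at its foot. Leave alone.
- cover: Drive cover plate 101 x 146 x 5 mm lying flat on the bench; origin centre of its underside. Leave alone.
- tray: White four-part tray 90 x 130 x 22 mm on the bench; origin centre of its underside. Leave alone.
Mind the look-alikes: they are no part of the job. Leave any turquoise or yellow look-alike of the dock alone.

How it is judged:
On the way, in this order (a step that is already met when the one before it is completed fails the run):
1. the green-labelled drive is pushed at least 4 mm deeper into its bay (z of drive_green in the frame of dock below 0.021 m), for 0.02 s.
2. it has sprung up at least 20 mm above its latched height (z of drive_green in the frame of dock above 0.045 m), for 0.02 s.
3. it stands upright in the rest, let go (horizontal distance between drive_green and rest below 0.008 m and z of drive_green in the frame of rest between -0.004 and 0.004 m and angle between drive_green's own z axis and vertical below 0.1 rad and contact force between the fingers and drive_green below 0.1 N), for 0.2 s.
4. the duster's cap is pressed at least 4 of its 6 mm down while the drive stands in the rest (value of joint duster_cap above 0.004 m and distance between drive_green and rest below 0.01 m), for 0.1 s.
At the end, for the whole second after the job is handed in: The green-labelled drive stands at rest on the floor of the rest (underside centre within 8 mm of the middle of the rest and 4 mm of its floor, tilted less than 0.1 rad), the duster's cap is back up (within 1.5 mm) and the orange-labelled drive is still latched (within 4 mm of its height) (horizontal distance between drive_green and rest below 0.008 m and z of drive_green in the frame of rest between -0.004 and 0.004 m and angle between drive_green's own z axis and vertical below 0.1 rad and linear speed of drive_green below 0.02 m/s and value of joint duster_cap below 0.0015 m and z of drive_orange in the frame of dock between 0.022 and 0.029 m); the robot touches nothing.
It fails at once if the orange-labelled drive moves more than 8 mm (distance of drive_orange from where it was at the start of the episode above 0.008 m).
It fails at once if the green-labelled drive is dropped (over 0.7 m/s with no finger on it) (linear speed of drive_green above 0.7 m/s and contact force between the fingers and drive_green below 0.1 N).
It fails at once if the duster's cap is pressed while the green-labelled drive does not stand in the rest (value of joint duster_cap above 0.004 m and distance between drive_green and rest above 0.02 m).
It fails at once if a bystander is moved more than 25 mm (distance of any of bulb, screwdriver, tweezers, jar, cover, tray from where it was at the start of the episode above 0.025 m).
It also fails if it takes over 54 s, if anything falls off the work surface, if the arm or the gripper's body presses on something with over 40 N, if the wrist force passes 120 N, or if a joint passes its speed limit or range.

## Working session

There is one attempt and no reset: what is moved stays moved. The work goes in short steps, Python scripts to look and compute and a tool call to move; the robot and the scene stay as the last step left them, time stands still between calls to the robot, and variables do not carry over. Pictures are saved under pics/ and viewed, about 8 in all and at most 12, crops included, and the job is handed in when it is done.

Besides the shell and the picture viewer there is one more tool, called after "Request:" by a JSON object that holds its "name" and its "arguments". drive_tool: Moves the arm, as the interface text tells. Scaled input: -1 to 1 covers 1 m each way for a shift and 180 degrees each way for a turn. Its arguments: {"type":"object","properties":{"plan":{"type":"array","items":{"type":"array","items":{"type":"number"}}},"force":{"type":"number"}},"required":["plan"]}

```bash
ls; mkdir -p pics
cat > h.py <<'E'
from bench import env
import numpy as np, cv2
def grab(n):
    f=env.grab_frame(n); return f
def to_world(f,n,st=None):
    """HxWx3 world points"""
    h,w=f["depth"].shape
    uv=np.stack(np.meshgrid(np.arange(w),np.arange(h)),-1).reshape(-1,1,2).astype(float)
    r=cv2.undistortPoints(uv,np.array(f["K"]),np.array(f["dist_coeffs"])).reshape(-1,2)
    d=f["depth"].reshape(-1,1); P=np.hstack([r*d,d])
    if n=="wrist":
        T=np.array(f["tool_from_camera"]); P=P@T[:3,:3].T+T[:3,3]
        P=P@np.array(st["tcp_rot"]).T+np.array(st["position"])
    else:
        R=cv2.Rodrigues(np.array(f["rvec"]))[0]; P=(P-np.array(f["tvec"]).ravel())@R
    P[d[:,0]==0]=np.nan
    return P.reshape(h,w,3)
E
python3 - <<'E'
from h import *
s=env.observe(); print(s, env.grip_point_offset)
a=[]
for n in("scene","top"):
    f=grab(n); P=to_world(f,n); np.savez(f"pics/{n}0.npz",P=P,img=f["img"]); a.append(f["img"])
cv2.imwrite("pics/a0.png",a[0]);cv2.imwrite("pics/a1.png",a[1])
E
```

```text
pics
{'time_s': 0.0, 'joints': array([ 1.10519285e+00,  4.87424931e-02,  9.75844587e-02,  1.62199007e+00,
       -2.24310946e-05,  1.44298797e+00]), 'joint_velocities': array([-0.00121664, -0.00089382, -0.00044757,  0.00053428,  0.00165174,
       -0.00073389]), 'tau': array([-1.60991995e-04, -3.38785243e+01,  3.20012212e+01,  2.02895439e-02,
       -2.37226141e-04,  1.88406496e-06]), 'position': array([0.17373503, 0.49477226, 0.23011474]), 'tcp_rot': array([[-9.43487537e-01,  3.31406390e-01, -1.03581329e-03],
       [ 3.31407892e-01,  9.43485215e-01, -2.11149858e-03],
       [ 2.77510405e-04, -2.33544929e-03, -9.99997234e-01]]), 'ft_force': array([ 0.2712567 , -0.45295516, -0.36088875]), 'wrist_torque': array([-0.00613158, -0.02283652,  0.01718388]), 'width': 1.0024540393537693} 0.0187
```

View pics/a0.png

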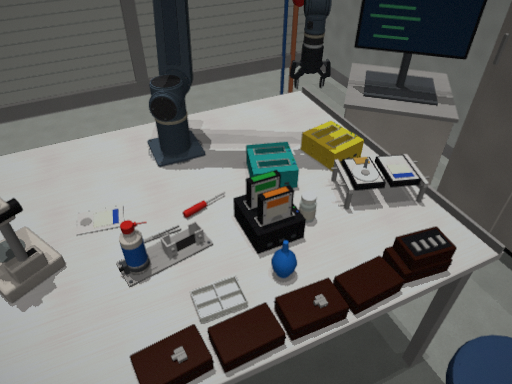

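View pics/a1.png

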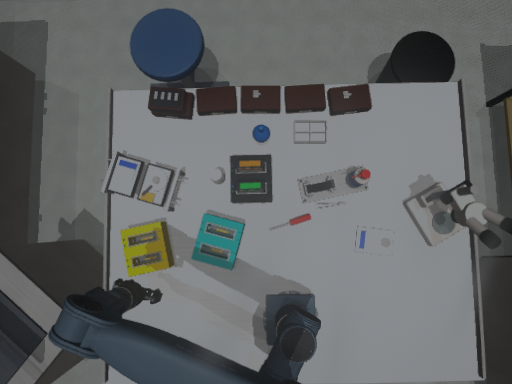

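The scene view shows the black dock at about (268,218) with the green drive nearer the robot. The station is at about (165,250). In the top view, the green strip is at (250,186), orange at (250,164), the cap at (364,174) and the rest slot at (320,186).

Run:
```python
from h import *
for n in("top","scene"):
    d=np.load(f"pics/{n}0.npz"); P,I=d["P"],d["img"]; hsv=cv2.cvtColor(I,cv2.COLOR_BGR2HSV)
    H,S,V=[hsv[...,i].astype(int) for i in range(3)]
    def rep(name,m):
        q=P[m]; q=q[~np.isnan(q).any(1)]
        if len(q)<5: print(n,name,len(q));return
        r=cv2.minAreaRect((q[:,:2]*1000).astype(np.float32))
        print(n,name,len(q),"med",np.median(q,0).round(4),"rect",np.round(r[0],1),np.round(r[1],1),round(r[2],1))
    x,y,z=P[...,0],P[...,1],P[...,2]
    rep("green",(H>45)&(H<75)&(S>120)&(z>.15)&(z<.2))
    rep("orange",(H>8)&(H<22)&(S>150)&(z>.15)&(z<.2))
    rep("cap",((H<6)|(H>174))&(S>150)&(z>.165)&(z<.19)&(x>.3))
    near=(abs(x-.4)<.3)&(abs(y)<.35)
    rep("docktop",near&(abs(z-.08)<.006)&(V<70)&(y>0))
    rep("plate",near&(z>.004)&(z<.013)&(y<0)&(y>-.3))
    rep("rest",near&(z>.046)&(z<.06)&(y<.0)&(y>-.3))
    rep("near green top",(z>.165)&(z<.19)&(x>.2)&(y>-.0))
d=np.load("pics/top0.npz");P=d["P"]
for u,v in[(250,186),(250,164),(364,174),(320,186),(251,178),(305,186),(337,184)]: print(u,v,P[v,u].round(3))
I=cv2.resize(d["img"][140:220,220:390],None,fx=4.5,fy=4.5,interpolation=cv2.INTER_CUBIC);cv2.imwrite("pics/c.png",I)
```

```text
top green 121 med [0.5114 0.1433 0.1765] rect [510.3 143.2] [71.1 18.6] 89.2
top orange 99 med [0.5916 0.1419 0.1767] rect [591.5 143.7] [68.2 16. ] 88.9
top cap 46 med [ 0.5459 -0.2689  0.1771] rect [ 545.  -268.1] [25.3 27.5] 55.8
top docktop 1027 med [0.5464 0.1361 0.0802] rect [550.5 142.6] [154.2 179.6] 89.3
top plate 2090 med [ 0.4951 -0.1591  0.0064] rect [ 399.8 -150. ] [299.6 599.5] 90.0
top rest 65 med [ 0.5171 -0.1647  0.0535] rect [ 522.  -164.7] [ 47.8 203.5] 8.5
top near green top 481 med [0.5241 0.1461 0.1759] rect [549.4 144.7] [103.3 108.1] 89.7
scene green 195 med [0.516  0.1406 0.1749] rect [511.7 134.7] [34.2 93.3] 0.8
scene orange 254 med [0.5933 0.1459 0.1747] rect [ 32.1 502.5] [  74.1 1396.4] 57.1
scene cap 132 med [ 0.5507 -0.2695  0.1756] rect [ 547.7 -269.1] [35.9 32.3] 68.1
scene docktop 899 med [0.612  0.0939 0.0794] rect [450.7 175.4] [205.8 437.7] 70.9
scene plate 1938 med [ 0.5395 -0.1786  0.0081] rect [ 400.7 -152.7] [599.2 296.4] 0.4
scene rest 218 med [ 0.5437 -0.1811  0.0518] rect [ 531.6 -183.6] [ 48.3 233.7] 13.8
scene near green top 713 med [0.5252 0.1442 0.175 ] rect [411.2 811.4] [ 126.1 1497.3] 11.9
250 186 [0.509 0.143 0.177]
250 164 [0.588 0.142 0.178]
364 174 [ 0.543 -0.261  0.179]
320 186 [ 0.521 -0.132  0.01 ]
251 178 [0.55  0.142 0.08 ]
305 186 [ 0.517 -0.066  0.056]
337 184 [ 0.528 -0.201  0.008]
```

View pics/c.png

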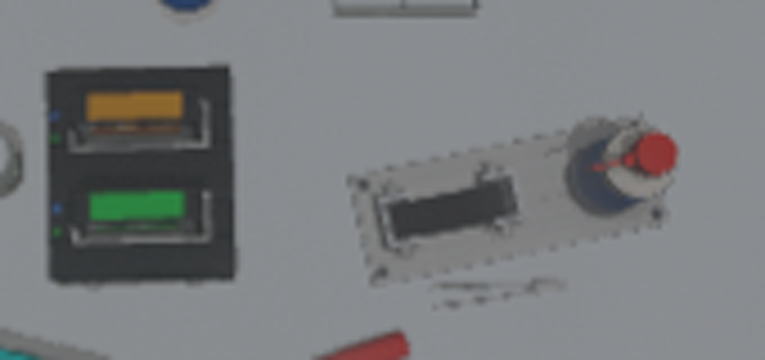

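The crop shows the dock nearly square to the world, about -0.8° yaw. The station is yawed about +11°, with the cap at its far -y end. I'll move above the green drive with the jaws along dock x, fingers shut.

Request:
{"name": "drive_tool", "arguments": {"plan": [[0.03,-0.03,0.02,0,0,-0.035,-1],[0.06,-0.06,0.04,0,0,-0.07,-1],[0.09,-0.09,0.06,0,0,-0.105,-1],[0.12,-0.12,0.07,0,0,-0.14,-1],[0.15,-0.15,0.07,0,0,-0.175,-1],[0.18,-0.18,0.07,0,0,-0.21,-1],[0.21,-0.21,0.07,0,0,-0.245,-1],[0.235,-0.24,0.07,0,0,-0.28,-1],[0.26,-0.265,0.07,0,0,-0.315,-1],[0.285,-0.29,0.07,0,0,-0.345,-1],[0.31,-0.32,0.07,0,0,-0.375,-1],[0.337,-0.352,0.07,0,0,-0.397,-1]]}}

```text
time_s: 1.1
position: [0.5109, 0.1418, 0.2996]
tcp_rot: [[0.019, 1.0, -0.003], [1.0, -0.019, 0.0], [0.0, -0.003, -1.0]]
ft_force: [0.4, 0.6, 0.9]
width: 0.002
```

Request:
{"name": "drive_tool", "arguments": {"plan": [[0,0,0,0,0,0,-1],[0,0,0,0,0,0,-1],[0,0,0,0,0,0,-1]]}}

```text
time_s: 1.35
position: [0.5106, 0.1417, 0.2989]
tcp_rot: [[0.019, 1.0, -0.005], [1.0, -0.019, 0.001], [0.001, -0.005, -1.0]]
ft_force: [0.5, 0.4, 0.2]
width: -0.001
```

Run:
```python
from h import *
s=env.observe(); print(s["position"],s["tcp_rot"].round(4),s["ft_force"],s["width"])
f=grab("wrist"); P=to_world(f,"wrist",s); np.savez("pics/w1.npz",P=P,img=f["img"]); cv2.imwrite("pics/w1.png",f["img"])
I=f["img"];hsv=cv2.cvtColor(I,cv2.COLOR_BGR2HSV).astype(int);H,S=hsv[...,0],hsv[...,1];z=P[...,2]
for n,m in(("g",(H>45)&(H<75)&(S>120)),("o",(H>8)&(H<22)&(S>150))):
    m=m&(z>.16)&(z<.19);q=P[m]
    if len(q)>5: print(n,len(q),np.median(q,0).round(4),cv2.minAreaRect((q[:,:2]*1000).astype(np.float32)))
```

```text
[0.5105539  0.14169532 0.2988921 ] [[ 1.920e-02  9.998e-01 -5.100e-03]
 [ 9.998e-01 -1.920e-02  7.000e-04]
 [ 6.000e-04 -5.100e-03 -1.000e+00]] [0.52462942 0.4299287  0.21729619] -0.0008984529068398043
g 1653 [0.5108 0.1446 0.176 ] ((510.6927185058594, 142.84906005859375), (74.56343841552734, 21.04384994506836), 89.57281494140625)
o 1704 [0.5903 0.1447 0.1759] ((588.2354125976562, 142.5765380859375), (75.71368408203125, 26.87718391418457), 89.90628051757812)
```

View pics/w1.png

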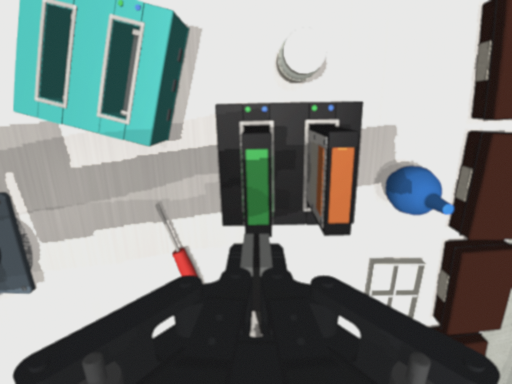

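The wrist view shows the green strip at (257,187), under the shut fingers and aligned to within about 1.5 mm and 0.7°. I'll descend and press.

Request:
{"name": "drive_tool", "arguments": {"plan": [[0,0.0015,-0.03,0,0,0.004,-1],[0,0.0015,-0.06,0,0,0.004,-1],[0,0.0015,-0.09,0,0,0.004,-1],[0,0.0015,-0.11,0,0,0.004,-1],[0,0.0015,-0.118,0,0,0.004,-1],[0,0.0015,-0.122,0,0,0.004,-1],[0,0.0015,-0.125,0,0,0.004,-1],[0,0.0015,-0.127,0,0,0.004,-1],[0,0.0015,-0.129,0,0,0.004,-1],[0,0.0015,-0.13,0,0,0.004,-1],[0,0.0015,-0.13,0,0,0.004,-1],[0,0.0015,-0.13,0,0,0.004,-1]]}}

```text
time_s: 2.4
position: [0.5111, 0.1445, 0.1709]
tcp_rot: [[0.005, 1.0, -0.002], [1.0, -0.005, 0.002], [0.002, -0.002, -1.0]]
ft_force: [-1.6, 1.2, 4.8]
width: -0.002
```

Request:
{"name": "drive_tool", "arguments": {"plan": [[0,0,-0.001,0,0,0,-1],[0,0,-0.002,0,0,0,-1],[0,0,-0.003,0,0,0,-1],[0,0,-0.003,0,0,0,-1],[0,0,-0.003,0,0,0,-1]]}}

```text
time_s: 2.82
position: [0.5112, 0.1445, 0.1682]
tcp_rot: [[0.005, 1.0, -0.001], [1.0, -0.005, 0.002], [0.002, -0.001, -1.0]]
ft_force: [-2.1, 1.5, 4.9]
width: -0.001
```

Request:
{"name": "drive_tool", "arguments": {"plan": [[0,0,0.02,0,0,0,-1],[0,0,0.05,0,0,0,-1],[0,0,0.08,0,0,0,-1],[0,0,0.1,0,0,0,0.4],[0,0,0.1,0,0,0,0.4],[0,0,0.1,0,0,0,0.4],[0,0,0.1,0,0,0,0.4],[0,0,0.1,0,0,0,0.4]]}}

```text
time_s: 3.48
position: [0.5104, 0.1442, 0.2658]
tcp_rot: [[0.005, 1.0, -0.005], [1.0, -0.005, 0.001], [0.001, -0.005, -1.0]]
ft_force: [0.6, 0.4, -0.3]
width: 0.695
```

```bash
cat > look.py <<'E'
from h import *
def look():
    s=env.observe(); print(s["position"].round(4),s["tcp_rot"].round(4).tolist(),s["ft_force"].round(2),s["width"])
    for n in("wrist","top"):
        f=grab(n); P=to_world(f,n,s); np.savez(f"pics/l_{n}.npz",P=P,img=f["img"])
        I=f["img"];hsv=cv2.cvtColor(I,cv2.COLOR_BGR2HSV).astype(int);H,S=hsv[...,0],hsv[...,1];z=P[...,2]
        for k,m in(("g",(H>45)&(H<75)&(S>120)),("o",(H>8)&(H<22)&(S>150)),("cap",((H<6)|(H>174))&(S>150)&(z<.19)&(P[...,1]<-.2))):
            m=m&(z>.14)&(z<.26)&(abs(P[...,0]-.5)<.13);q=P[m]
            if len(q)<6: continue
            q=q[q[:,2]>np.percentile(q[:,2],90)-.006]
            if len(q)>5: print(n,k,len(q),np.median(q,0).round(4),cv2.minAreaRect((q[:,:2]*1000).astype(np.float32)))
E
python3 -c "from look import *;look()"
```

```text
[0.5104 0.1442 0.2658] [[0.0052, 1.0, -0.0052], [1.0, -0.0052, 0.0014], [0.0014, -0.0052, -1.0]] [ 0.59  0.37 -0.25] 0.695151511673056
wrist g 2558 [0.5137 0.1453 0.2034] ((513.2025756835938, 142.40341186523438), (20.887386322021484, 75.60908508300781), 0.6933372616767883)
wrist o 2120 [0.5904 0.1453 0.1759] ((590.6034545898438, 142.5204315185547), (75.92666625976562, 22.318317413330078), 89.43069458007812)
top cap 44 [ 0.5461 -0.2693  0.1763] ((544.7503051757812, -268.566162109375), (24.50049591064453, 25.87273406982422), 67.31336975097656)
```

The drive sprang to 203 mm. I'll descend and grip about 28 mm below its top.

Request:
{"name": "drive_tool", "arguments": {"plan": [[0.002,-0.001,-0.03,0,0,0,0.4],[0.002,-0.001,-0.06,0,0,0,0.4],[0.002,-0.001,-0.085,0,0,0,0.4],[0.002,-0.001,-0.1,0,0,0,0.4],[0.002,-0.001,-0.108,0,0,0,0.4],[0.002,-0.001,-0.108,0,0,0,0.4],[0.002,-0.001,-0.108,0,0,0,-1],[0.002,-0.001,-0.108,0,0,0,-1],[0.002,-0.001,-0.108,0,0,0,-1],[0.002,-0.001,-0.108,0,0,0,-1],[0.002,-0.001,-0.108,0,0,0,-1],[0.002,-0.001,-0.108,0,0,0,-1]], "force": 60}}

```text
time_s: 4.58
position: [0.5132, 0.1434, 0.1596]
tcp_rot: [[0.005, 1.0, -0.002], [1.0, -0.005, 0.002], [0.002, -0.002, -1.0]]
ft_force: [-0.2, 0.3, 3.7]
width: 0.322
```

Request:
{"name": "drive_tool", "arguments": {"plan": [[0,0,0.005,0,0,0,-1],[0,0,0.015,0,0,0,-1],[0,0,0.03,0,0,0,-1],[0,0,0.05,0,0,0,-1],[0,0,0.07,0,0,0,-1],[0,0,0.09,0,0,0,-1],[0,0,0.11,0,0,0,-1],[0,0,0.12,0,0,0,-1],[0,0,0.12,0,0,0,-1],[0,0,0.12,0,0,0,-1]]}}

```text
time_s: 5.42
position: [0.5134, 0.1434, 0.2794]
tcp_rot: [[0.005, 1.0, -0.002], [1.0, -0.005, 0.002], [0.002, -0.002, -1.0]]
ft_force: [0.3, 0.5, -6.3]
width: 0.321
```

```bash
python3 -c "
from look import *
look()
# station geometry from initial views: plate edge + walls
for n in('top','scene'):
    d=np.load(f'pics/{n}0.npz');P=d['P'];x,y,z=[P[...,i] for i in range(3)]
    # project into rough station frame
    m=(z>.046)&(z<.06)&(x>.44)&(x<.6)&(y>-.215)&(y<-.03); q=P[m]
    print(n,len(q),cv2.minAreaRect((q[:,:2]*1000).astype(np.float32)),q.mean(0))
    m=(z>.0045)&(z<.014)&(x>.42)&(x<.64)&(y>-.34)&(y<-.03)&(np.abs((x-.53)*np.cos(.18)+(y+.19)*np.sin(.18))<.07)
    q=P[m]; print(' plate',len(q),cv2.minAreaRect((q[:,:2]*1000).astype(np.float32)))
s=np.load('pics/l_wrist.npz')['img'];t=np.load('pics/top0.npz')['img'];
cv2.imwrite('pics/d.png',s)
"
```

```text
[0.5134 0.1434 0.2794] [[0.0051, 1.0, -0.0025], [1.0, -0.0051, 0.002], [0.002, -0.0025, -1.0]] [ 0.25  0.46 -6.26] 0.3214519785997043
wrist o 1917 [0.5903 0.1451 0.176 ] ((590.5488891601562, 142.4427032470703), (75.51116180419922, 22.115123748779297), 89.86872100830078)
top cap 41 [ 0.5461 -0.2672  0.1774] ((544.6859130859375, -267.5513000488281), (25.100852966308594, 23.897001266479492), 0.7465695738792419)
top 57 ((516.0524291992188, -124.25006103515625), (44.15348815917969, 120.66461181640625), 11.041446685791016) [ 0.51610043 -0.12654042  0.05335582]
 plate 1137 ((528.4012451171875, -185.71539306640625), (136.64443969726562, 329.5318908691406), 10.888015747070312)
scene 136 ((518.278076171875, -128.35801696777344), (46.607112884521484, 119.59938049316406), 12.483447074890137) [ 0.5191641  -0.13039373  0.05129554]
 plate 1597 ((527.2716674804688, -190.39300537109375), (130.9092559814453, 312.0657653808594), 11.955026626586914)
```

View pics/d.png

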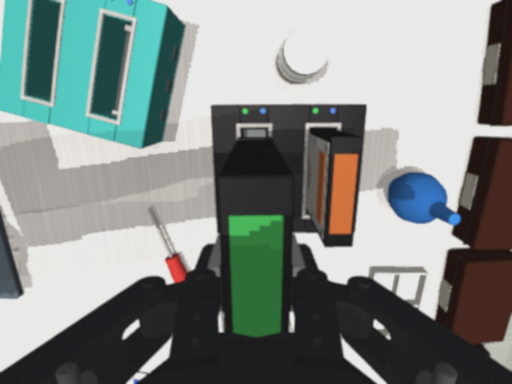

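The wrist view shows the drive held square in the jaws, with its strip at (257,275). The rest is estimated at (0.517, -0.126) with yaw about 11.3°. I'll move to a pose beside the rest for one close look.

Request:
{"name": "drive_tool", "arguments": {"plan": [[0,-0.02,0.02,0,0,0,-1],[-0.01,-0.05,0.02,0,0,0.01,-1],[-0.02,-0.085,0.02,0,0,0.02,-1],[-0.03,-0.12,0.02,0,0,0.03,-1],[-0.04,-0.155,0.02,0,0,0.04,-1],[-0.05,-0.19,0.02,0,0,0.05,-1],[-0.06,-0.225,0.02,0,0,0.06,-1],[-0.07,-0.26,0.02,0,0,0.0645,-1],[-0.08,-0.295,0.02,0,0,0.0645,-1],[-0.09,-0.325,0.02,0,0,0.0645,-1],[-0.095,-0.34,0.02,0,0,0.0645,-1],[-0.095,-0.34,0.02,0,0,0.0645,-1]]}}

```text
time_s: 6.52
position: [0.4156, -0.1998, 0.2956]
tcp_rot: [[-0.191, 0.982, -0.01], [0.982, 0.191, 0.0], [0.002, -0.01, -1.0]]
ft_force: [0.1, 0.1, -6.1]
width: 0.322
```

Request:
{"name": "drive_tool", "arguments": {"plan": [[0,0,0,0,0,0,-1],[0,0,0,0,0,0,-1],[0,0,0,0,0,0,-1]]}}

```text
time_s: 6.77
position: [0.4155, -0.1989, 0.2946]
tcp_rot: [[-0.192, 0.981, -0.011], [0.981, 0.192, 0.002], [0.004, -0.011, -1.0]]
ft_force: [0.5, -0.2, -4.9]
width: 0.321
```

```bash
python3 -c "
from look import *
s=env.observe();print(s['position'].round(4),s['tcp_rot'].round(4).tolist(),s['ft_force'].round(1),s['width'])
f=grab('wrist');P=to_world(f,'wrist',s);np.savez('pics/w2.npz',P=P,img=f['img'],R=s['tcp_rot'],t=s['position']);I=f['img'];cv2.imwrite('pics/w2.png',I)
x,y,z=[P[...,i] for i in range(3)]
for a,b in((.049,.06),(.048,.058)):
    m=(z>a)&(z<b)&(x>.44)&(x<.6)&(y>-.215)&(y<-.04); q=P[m]; print(len(q),cv2.minAreaRect((q[:,:2]*1000).astype(np.float32)),q.mean(0))
hsv=cv2.cvtColor(I,cv2.COLOR_BGR2HSV).astype(int);H,S=hsv[...,0],hsv[...,1]
m=(H>45)&(H<75)&(S>120)&(z>.25);q=P[m];print('green',len(q),np.median(q,0).round(4));
T=(q-s['position'])@s['tcp_rot'];print('tool frame',np.median(T,0),cv2.minAreaRect((T[:,:2]*1000).astype(np.float32)))
"
```

```text
[ 0.4155 -0.1989  0.2946] [[-0.192, 0.9813, -0.0113], [0.9814, 0.192, 0.0016], [0.0038, -0.0108, -0.9999]] [ 0.5 -0.2 -4.9] 0.3213133334907909
577 ((516.4273071289062, -125.86517333984375), (45.280723571777344, 120.6103744506836), 10.77775764465332) [ 0.51598008 -0.12340424  0.05332224]
597 ((516.4273071289062, -125.86517333984375), (45.280723571777344, 120.6103744506836), 10.77775764465332) [ 0.51594359 -0.12316799  0.05316397]
green 6220 [ 0.4138 -0.1867  0.3379]
tool frame [ 1.24961107e-02 -3.35286926e-05 -4.32274843e-02] ((8.663753509521484, -0.040452003479003906), (20.857282638549805, 56.560489654541016), 89.6640396118164)
```

View pics/w2.png

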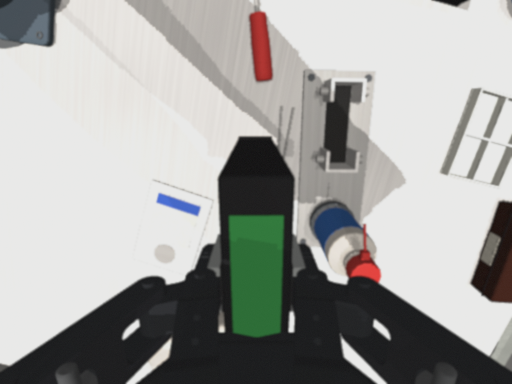

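The wrist view shows the rest at about (339,122), giving a centre of (0.5164, -0.1259) and yaw 10.8°. The cap is at (363,268). The tool has sagged 0.011 rad, which I'll correct as I move above the rest.

Request:
{"name": "drive_tool", "arguments": {"plan": [[0.03,0.022,0,-0.0005,-0.0036,-0.0015,-1],[0.06,0.044,0,-0.0005,-0.0036,-0.0015,-1],[0.09,0.066,0,-0.0005,-0.0036,-0.0015,-1],[0.1007,0.0739,-0.01,-0.0005,-0.0036,-0.0015,-1],[0.1007,0.0739,-0.04,-0.0005,-0.0036,-0.0015,-1],[0.1007,0.0739,-0.07,-0.0005,-0.0036,-0.0015,-1],[0.1007,0.0739,-0.09,-0.0005,-0.0036,-0.0015,-1],[0.1007,0.0739,-0.1,-0.0005,-0.0036,-0.0015,-1],[0.1007,0.0739,-0.11,-0.0005,-0.0036,-0.0015,-1],[0.1007,0.0739,-0.11,-0.0005,-0.0036,-0.0015,-1],[0.1007,0.0739,-0.11,-0.0005,-0.0036,-0.0015,-1],[0.1007,0.0739,-0.11,-0.0005,-0.0036,-0.0015,-1]]}}

```text
time_s: 7.82
position: [0.5174, -0.1252, 0.1869]
tcp_rot: [[-0.188, 0.982, 0.004], [0.982, 0.188, -0.002], [-0.002, 0.003, -1.0]]
ft_force: [-0.1, 0.1, -5.8]
width: 0.325
```

```bash
python3 -c "
from look import *
s=env.observe();print(s['position'].round(4),s['tcp_rot'].round(4).tolist(),s['ft_force'].round(1),s['width'])
f=grab('scene');I=f['img'];P=to_world(f,'scene')
R=cv2.Rodrigues(np.array(f['rvec']))[0]
cv2.imwrite('pics/s2.png',cv2.resize(I[160:290,100:270],None,fx=4.5,fy=4.5,interpolation=cv2.INTER_CUBIC))
"
```

```text
[ 0.5174 -0.1252  0.1869] [[-0.1879, 0.9822, 0.0037], [0.9822, 0.1879, -0.0016], [-0.0023, 0.0033, -1.0]] [-0.1  0.1 -5.8] 0.32473325886907894
```

View pics/s2.png

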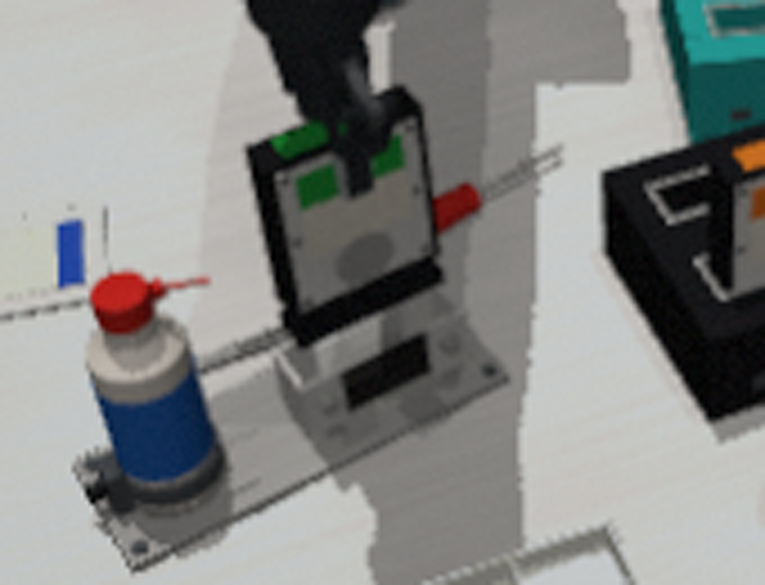

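The scene crop shows the drive hanging straight above the rest at (350,330), with its bottom about 25 mm above the walls. I'll lower it gently.

Request:
{"name": "drive_tool", "arguments": {"plan": [[-0.001,0,-0.01,0,0,0,-1],[-0.001,0,-0.02,0,0,0,-1],[-0.001,0,-0.03,0,0,0,-1],[-0.001,0,-0.038,0,0,0,-1],[-0.001,0,-0.046,0,0,0,-1],[-0.001,0,-0.053,0,0,0,-1],[-0.001,0,-0.059,0,0,0,-1],[-0.001,0,-0.063,0,0,0,-1],[-0.001,0,-0.065,0,0,0,-1],[-0.001,0,-0.067,0,0,0,-1],[-0.001,0,-0.067,0,0,0,-1]]}}

```text
time_s: 8.78
position: [0.5165, -0.1254, 0.12]
tcp_rot: [[-0.188, 0.982, 0.004], [0.982, 0.188, -0.002], [-0.003, 0.004, -1.0]]
ft_force: [0.7, -0.4, -4.8]
width: 0.321
```

Request:
{"name": "drive_tool", "arguments": {"plan": [[0,0,-0.001,0,0,0,-1],[0,0,-0.002,0,0,0,-1],[0,0,-0.003,0,0,0,-1],[0,0,-0.003,0,0,0,-1],[0,0,-0.003,0,0,0,-1]]}}

```text
time_s: 9.2
position: [0.5166, -0.1254, 0.1171]
tcp_rot: [[-0.188, 0.982, 0.004], [0.982, 0.188, -0.002], [-0.003, 0.004, -1.0]]
ft_force: [0.2, 0.2, -5.3]
width: 0.318
```

Request:
{"name": "drive_tool", "arguments": {"plan": [[0,0,-0.001,0,0,0,-1],[0,0,-0.0015,0,0,0,-1],[0,0,-0.002,0,0,0,-1],[0,0,-0.002,0,0,0,-1]]}}

```text
time_s: 9.53
position: [0.5167, -0.1255, 0.1171]
tcp_rot: [[-0.188, 0.982, 0.005], [0.982, 0.188, -0.003], [-0.004, 0.005, -1.0]]
ft_force: [-4.0, 0.7, 5.5]
width: 0.319
```

The floor is reached: the vertical force reversed and z stopped at the expected height. I'll release and back up.

Request:
{"name": "drive_tool", "arguments": {"plan": [[0,0,0.0005,0,0,0,0.2],[0,0,0.0005,0,0,0,0.4],[0,0,0.0005,0,0,0,0.4],[0,0,0.0005,0,0,0,0.4],[0,0,0.0005,0,0,0,0.4],[0,0,0.0005,0,0,0,0.4],[0,0,0.02,0,0,0,0.4],[0,0,0.05,0,0,0,0.4],[0,0,0.08,0,0,0,0.4],[0,0,0.12,0,0,0,0.4],[0,0,0.14,0,0,0,0.4],[0,0,0.14,0,0,0,0.4]]}}

```text
time_s: 10.53
position: [0.5193, -0.1265, 0.2637]
tcp_rot: [[-0.188, 0.982, 0.016], [0.982, 0.188, -0.007], [-0.009, 0.015, -1.0]]
ft_force: [0.1, 0.2, 1.1]
width: 0.699
```

```bash
python3 -c "
from look import *
look()
f=grab('scene');I=f['img'];P=to_world(f,'scene')
cv2.imwrite('pics/s3.png',cv2.resize(I[160:290,100:270],None,fx=4.5,fy=4.5,interpolation=cv2.INTER_CUBIC))
"
```

```text
[ 0.5193 -0.1265  0.2637] [[-0.1876, 0.9821, 0.0161], [0.9822, 0.1877, -0.0066], [-0.0095, 0.0146, -0.9998]] [0.05 0.19 1.06] 0.6992011251198019
wrist g 1917 [ 0.5163 -0.1237  0.1602] ((516.388427734375, -126.50198364257812), (21.073863983154297, 75.78897094726562), 11.152811050415039)
wrist cap 415 [ 0.5422 -0.2581  0.1761] ((541.453857421875, -259.2500915527344), (28.832841873168945, 19.31550407409668), 22.14500617980957)
top g 44 [ 0.5156 -0.111   0.1607] ((515.9099731445312, -116.25865173339844), (14.031291007995605, 47.435508728027344), 10.671192169189453)
top o 89 [0.5914 0.1418 0.1765] ((591.5701293945312, 143.69781494140625), (68.20356750488281, 15.321043014526367), 88.68984985351562)
```

View pics/s3.png

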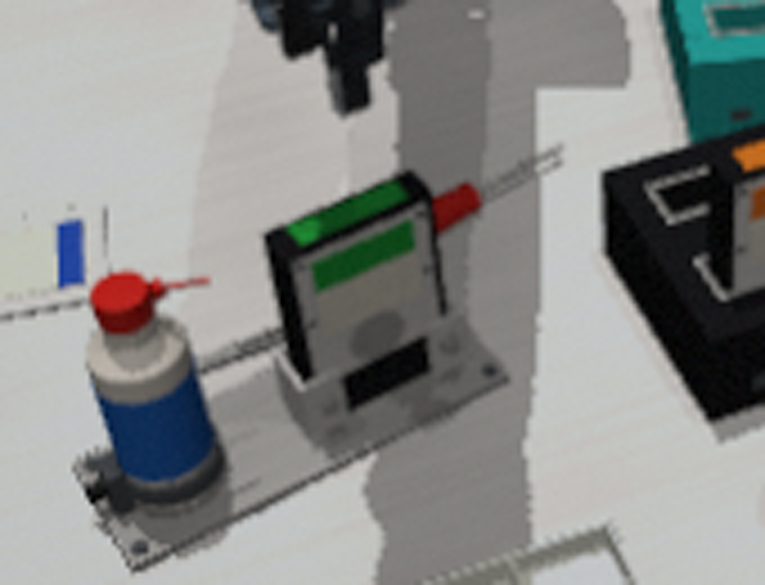

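The crop shows the drive standing upright in the rest with its strip at (350,215). Its top measures 160 mm and its centre is within about 1 mm. Next is the cap, with fingers shut.

Request:
{"name": "drive_tool", "arguments": {"plan": [[0.005,-0.03,0,0.0021,0.0051,0,-1],[0.01,-0.06,0,0.0021,0.0051,0,-1],[0.018,-0.09,0,0.0021,0.0051,0,-1],[0.022,-0.12,0,0.0021,0.0051,0,-1],[0.0257,-0.1418,0,0.0021,0.0051,0,-1],[0.0257,-0.1418,-0.02,0.0021,0.0051,0,-1],[0.0257,-0.1418,-0.04,0.0021,0.0051,0,-1],[0.0257,-0.1418,-0.06,0.0021,0.0051,0,-1],[0.0257,-0.1418,-0.07,0.0021,0.0051,0,-1],[0.0257,-0.1418,-0.07,0.0021,0.0051,0,-1],[0.0257,-0.1418,-0.07,0.0021,0.0051,0,-1]]}}

```text
time_s: 11.6
position: [0.5414, -0.2666, 0.1846]
tcp_rot: [[-0.188, 0.982, -0.014], [0.982, 0.188, 0.006], [0.009, -0.013, -1.0]]
ft_force: [0.2, 0.4, -0.2]
width: 0.001
```

Request:
{"name": "drive_tool", "arguments": {"plan": [[0.0036,-0.0017,-0.003,0,0,0,-1],[0.0036,-0.0017,-0.006,0,0,0,-1],[0.0036,-0.0017,-0.008,0,0,0,-1],[0.0036,-0.0017,-0.01,0,0,0,-1],[0.0036,-0.0017,-0.012,0,0,0,-1],[0.0036,-0.0017,-0.013,0,0,0,-1],[0.0036,-0.0017,-0.014,0,0,0,-1],[0.0036,-0.0017,-0.014,0,0,0,-1]]}}

```text
time_s: 12.27
position: [0.5457, -0.2685, 0.1718]
tcp_rot: [[-0.188, 0.982, -0.012], [0.982, 0.188, 0.005], [0.007, -0.011, -1.0]]
ft_force: [0.5, 0.2, 5.5]
width: 0.0
```

Request:
{"name": "drive_tool", "arguments": {"plan": [[0,0,-0.001,0,0,0,-1],[0,0,-0.002,0,0,0,-1],[0,0,-0.002,0,0,0,-1],[0,0,-0.002,0,0,0,-1],[0,0,-0.002,0,0,0,-1],[0,0,-0.002,0,0,0,-1]]}}

```text
time_s: 12.77
position: [0.5457, -0.2685, 0.1711]
tcp_rot: [[-0.188, 0.982, -0.011], [0.982, 0.188, 0.005], [0.007, -0.01, -1.0]]
ft_force: [-0.7, 1.6, 6.4]
width: -0.0
```

The force rose to 6.4 N and z stopped at 0.171, so the cap is at its stop. I'll lift off straight up.

Request:
{"name": "drive_tool", "arguments": {"plan": [[0,0,0.005,0,0,0,-1],[0,0,0.015,0,0,0,-1],[0,0,0.035,0,0,0,-1],[0,0,0.06,0,0,0,-1],[-0.02,-0.03,0.08,0,0,0,-1],[-0.05,-0.06,0.09,0,0,0,-1],[-0.08,-0.08,0.1,0,0,0,-1],[-0.1,-0.1,0.1,0,0,0,-1],[-0.1,-0.1,0.1,0,0,0,-1],[-0.1,-0.1,0.1,0,0,0,-1]]}}

```text
time_s: 13.6
position: [0.4445, -0.3696, 0.2712]
tcp_rot: [[-0.185, 0.983, -0.011], [0.983, 0.185, 0.005], [0.007, -0.01, -1.0]]
ft_force: [0.1, 0.2, 0.2]
width: 0.001
```

```bash
python3 -c "
from look import *
look()
f=grab('scene');cv2.imwrite('pics/s4.png',f['img'])
"
```

```text
[ 0.4445 -0.3696  0.2712] [[-0.1847, 0.9827, -0.0112], [0.9828, 0.1848, 0.0052], [0.0071, -0.0101, -0.9999]] [0.13 0.18 0.24] 0.0006055840715438175
wrist cap 1353 [ 0.5414 -0.2682  0.1766] ((542.4548950195312, -268.7336730957031), (32.05306625366211, 31.268592834472656), 52.62950134277344)
top g 97 [ 0.516  -0.1222  0.1613] ((516.8776245117188, -124.39094543457031), (18.533449172973633, 71.2538833618164), 11.914111137390137)
top o 89 [0.591  0.1419 0.1774] ((591.3907470703125, 143.6034698486328), (68.08085632324219, 15.193071365356445), 88.60139465332031)
top cap 46 [ 0.5458 -0.266   0.1769] ((544.2431640625, -264.9662780761719), (21.909404754638672, 29.75659942626953), 43.15681457519531)
```

View pics/s4.png

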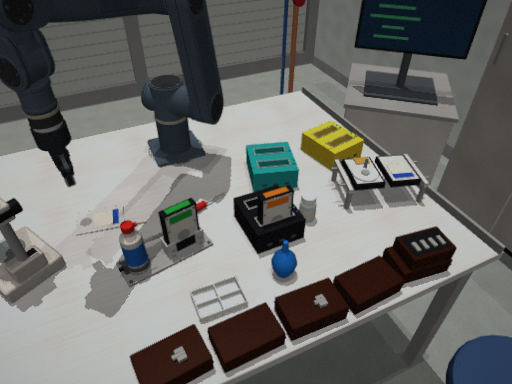

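The green drive stands in the rest at (180,225), the cap is back up at (127,228), and the orange drive is still in the dock at (277,205). The bystanders are where they started and the arm is clear, so I'll hand in.

```bash
python3 -c "
from bench import env
print(env.job_done())"
```

```text
the job is handed in; nothing more can be done
None
```

The job is done and handed in at about 14 s of the 54 s allowed; no verdict was reported.

- **Green drive out of the dock:** I pressed it about 6.8 mm down and let go. Its top edge came up to 203 mm, which matches the expected 28 mm rise. I gripped it, drew it straight up and lowered it into the rest until the wrist force showed it on the floor, then let go.
- **Duster puff:** I pressed the red cap to its stop, with about 6.4 N at the wrist and about 6 mm of travel, held it about half a second and lifted off.

Last checks:
- **Green drive:** it stands upright in the rest, its top at 160–161 mm (160 mm expected). Its centre is within about 2 mm of my estimate of the rest's middle. The top camera and wrist camera differ by about 2 mm in y, which is about the calibration limit.
- **Cap:** it is back up at about 177 mm.
- **Orange drive:** its top is at about 177 mm, unchanged from the start within depth noise.
- **Bystanders and arm:** in the last picture nothing else looks moved; I checked this by eye, not by measurement. The arm was clear of everything, with wrist force near zero.

No check failed.

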